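# Roll a sample vial onto the vial roller and switch it on

## Robot

A 6-joint arm with a two-finger parallel gripper is mounted at the origin on a cart in front of the work surface, level with it; the furniture and walls round the work are solid. World frame = base frame: x ahead of the robot, y to its left, z up, the work surface at z = 0. Lengths are in m, angles in rad, forces in N, time in s.
With the tool pointing down it reaches from about 0.275 to 0.825 m from the base axis. Payload 4.9 kg.
Tool frame: the origin (TCP) lies midway between the tips of the shut fingers; the grasp point (between the pads) lies 19 mm behind it (grip_point_offset is the distance from the TCP to the grasp point, in m); z points along the fingers, x is the direction in which the jaws open and shut, and the axes are right-handed (so a half turn about z gives the same grasp; the last joint's range is limited). The gripper opens to 85 mm and grips with 20 to 120 N. Pads are 22 mm wide; open, the fingers measure 114 mm over their backs; the gripper's body (76 mm by 85 mm) begins 54 mm behind the grasp point. The pads swing forward as they close: fully open they stand 13 mm farther back than shut.
Start: joints at [-1.272, 0.326, -0.193, 1.052, 0, 1.437], TCP at [0.231, -0.499, 0.231] pointing down, gripper open.
Joint ranges: [-2.65, 2.65], [-0.97, 1.79], [-1.3, 1.35], [-1.93, 2.1], [-1.47, 1.37], [-3.14, 3.14]. Speed limits (rad/s): [2.57, 2.57, 3.14, 3.14, 3.14, 3.14].

## Interface

Orientations are given as a rotation vector (axis times angle).
In Python, from cell import * gives the robot as it stands. Calls block until the motion is done:
- movep(position, orientation): joint-space move of the TCP to a pose.
- move_l(position, velocity=0.15, rot=None, until_force=None): straight line of the TCP; rot=None keeps the orientation; velocity is the mean speed in m/s. With until_force (N) it stops when the force on the tool has changed by that much, and returns True; else False.
- set_joints(angles): joint-space move.
- let_go() and grab(newtons=None): open the fingers fully, or close them until they stop; newtons is the grip in N (None keeps the last).
- sleep(seconds).
- ik(position, orientation): joint angles nearest the present ones, or None.
- get_state(): the state.
- grab_frame(name): name is "scene" or "top" or "wrist"; returns a dict with "img" (400x640x3 uint8, red, green, blue), "fx", "fy", "cx", "cy" (pixels), "cam_to_world" (4x4, takes a point from camera to world coordinates); the wrist camera has in their place "T_tool_cam" (4x4, takes a point from camera to tool coordinates, whose origin is the TCP and whose axes are the tool frame's). Camera axes: x right, y down, z forward; pixel columns grow to the right and rows downward; lengths in m; the calibration is good to about 2 mm. A picture is of the moment at which its call begins: read the wrist's pose just before it. There is no depth.
A pose or a line that the arm cannot do raises MotionError and nothing moves.
- sign_off(): hands the job in, once; it reports no verdict.
Trained networks look in the newest picture that a camera, given by its name, has taken for a name from the list of things; names that differ only in an ending like _2 or _b are one class to them, and where a whole thing is asked for, a point or a joint stands for the part that bears it (a point fixed in the world has none). Each returns a list of dicts, best first, with "score" (0 to 1); they miss things now and then, are a little off and sometimes report something else, mostly with a low value. They report only what shows in the picture. A call takes as long as a camera call. They do not tell look-alikes from the thing itself.
- spot_in(camera, name): "centre" ([column, row] in pixels, amid what is visible of it).
- silhouettes(camera, name): "mask" (400x640 bool, what is visible of it) and "centre" ([column, row] in pixels, amid what is visible of it).
- tip_of(camera, name): "centre" ([column, row] in pixels: a listed point, or the origin of a listed thing).
The state is a dict: "clock": time; "q": joint angles; "joint_velocities": joint speeds; "tau": joint torques, N m; "position": TCP position; "eef_rot": TCP orientation; "contact_force": force on the tool from outside, world axes, zero at the start; "wrist_torque": the same for the moment, N m; "finger_gap": opening from 0.0 (shut) to 1.0 (fully open).
Only numpy, scipy, OpenCV 4.12 (cv2) and the standard library are available. Lean on these libraries where they do the work, as an engineer would, in place of code of your own. Each camera call takes 0.05 s, during which the arm holds its last target. There are 200 camera calls.

## Task

Roll the red-capped amber vial that lies at the foot of the vial roller slowly up the loading ramp by pushing it gently with the fingertips, staying behind it so that it neither shoots ahead nor rolls back, until it meets the padded stop bar and settles between the two black rollers. Then press the end of the rocker switch with the white line fully down, so that the roller is on. Nothing may be gripped or lifted, and the two white-capped vials and the small oil bottle beside the roller stay where they stand.

Things in the scene. Friction and masses are not known exactly. Their poses are not given: they have to be found in the camera images.
- roller: White and grey compact vial roller, fixed to the bench, 176 mm long; ramp and cradle 96 mm wide, with a control box on one side. Origin: on the bench below the middle between its two rollers. x axis: level, straight up the ramp towards the stop bar; y: along the rollers, towards the control box; z up. Numbers marked R below are in this frame, mm.
- ramp: The loading ramp, a flat bare steel plate, 112 mm long up the slope, 80 mm wide, 9.7 degrees steep, between two white kerbs 8 mm wide that stand about 4 mm above it. Origin: middle of its lower edge, R x=-131, flush with the bench; its x axis runs up the slope in the surface, y along the rollers, z square to the surface.
- ramp_head (a point): Middle of the ramp's upper edge, R x=-20.5, 19 mm above the bench. Right after it come two black rubber rollers along R y, 16 mm in diameter, turning freely: axes at R x=-12 and +12, 12 mm high, so their tops are 1 mm above the ramp's edge. Cheeks 8 mm wide, 37 mm high, close both ends of the rollers (R x=-21 to 46, inner faces R y=+-40).
- cradle (a point): Where the vial's axis lies when it rests on both rollers: midway between them, 29.8 mm above the bench. The seat is 3.7 mm deep (the vial's axis crosses the front roller's crest 33.5 mm high).
- stop_bar (a point): Middle of the stop bar's axis: a level black padded bar, 8 mm thick, along R y behind and above the rear roller, R x=20.5, 31.5 mm high. It stands 3 mm beyond the far side of a seated vial and is sprung: it gives up to 6 mm along R x (7 N) and comes back. A back wall 37 mm high follows at R x=36 to 46.
- red_vial: The smooth amber glass vial with the red screw cap, 27 mm in diameter, 45 mm long, 40 to 85 g, loose; it lies on its side on the bench just before the ramp's foot, roughly parallel to the rollers, and rolls easily. Origin: centre of its bottom; its z axis runs along the vial to the cap. The straight part that touches things is 27 mm thick and 38 mm long from the bottom.
- vial_mid (a point): The point on the red-capped vial's axis 20 mm from its bottom: about its middle.
- power_rocker (a joint): Black rocker switch on the control box (rad): 0 = off, the end with the white line stands up; 0.36 = on, that end fully down. Stays where it is left; 1 to 2 N at its end moves it. 41 mm long along R x, 22 mm wide, wings rising from the pivot as a shallow V; pivot at R x=10, y=77, 43.5 mm high. Control box: R x=-40 to 47, y=48 to 106, top 36 mm high.
- rocker_on_end (a point): On top of the rocker at the end with the white line (the R +x end), 19 mm from its pivot. Off, it stands 50 mm above the bench; pressed fully down 43.5 mm, which is 5.5 mm above the frame round it.
- white_vial_a: Amber vial with a white cap, 27 mm in diameter, 45 mm high, standing beside the ramp on the control box's side. Origin: centre of its underside. To be left alone.
- white_vial_b: Amber vial with a white cap, 27 mm in diameter, 45 mm high, standing on the other side of the ramp. Origin: centre of its underside. To be left alone.
- immersion_oil: Small amber bottle with a black cap, 33 mm in diameter, 58 mm high, standing beside the roller on the side away from the control box. Origin: centre of its underside. To be left alone.
Not all that is in view belongs to the job. What is shaped like the red_vial but pink is not meant.

How it is judged:
By the outcome, as a careful person would: the job done as asked, in the order asked, and still so for the second after the job is handed in, with the robot touching nothing.
It also fails if it takes over 48 s, if anything falls off the work surface, if the arm or the gripper's body presses on something with over 40 N, if the wrist force passes 120 N, or if a joint passes its speed limit or range.

## Working session

There is one attempt and no reset: what is moved stays moved. The work goes in short steps, each a Python script; the robot and the scene stay as the last script left them, time stands still between calls to the robot, and variables do not carry over. Pictures are saved under pics/ and viewed, about 8 in all and at most 12, crops included, and the job is handed in when it is done.

```bash
mkdir -p pics; ls; python3 - <<'E'
from cell import *
import cv2, numpy as np
s=get_state(); print(s['clock'],s['position'],s['eef_rot'],s['finger_gap'])
for c in ['scene','top']:
    f=grab_frame(c); cv2.imwrite(f'pics/{c}0.png',f['img'][:,:,::-1])
    np.savez(f'{c}.npz',**f)
    print(c,f['fx'],f['fy'],f['cx'],f['cy'],np.round(f['cam_to_world'],4).tolist())
    for n in ['roller','ramp','ramp_head','cradle','stop_bar','red_vial','vial_mid','power_rocker','rocker_on_end','white_vial_a','white_vial_b','immersion_oil']:
        print(n,[(np.round(d['centre'],1).tolist(),round(d['score'],2)) for d in tip_of(c,n)[:4]])
E
```

```text
pics
0.0 [ 0.23054153 -0.49874094  0.23050715] [-2.64571066e+00  1.69205144e+00  1.98161240e-03] 0.9970864131976273
scene 446.50343352186775 446.50343352186775 320.8968209789923 202.2658163584035 [[-0.6774, -0.4841, 0.5539, 0.0534], [-0.7356, 0.4429, -0.5125, 0.7698], [0.0027, -0.7546, -0.6561, 0.6085], [0.0, 0.0, 0.0, 1.0]]
roller [([303.0, 238.1], 0.86), ([290.2, 231.5], 0.53)]
ramp [([355.4, 211.5], 0.95)]
ramp_head [([307.1, 231.1], 0.71)]
cradle [([302.2, 231.4], 0.92)]
stop_bar [([294.3, 230.6], 0.59)]
red_vial [([352.9, 199.3], 0.69), ([335.2, 175.9], 0.63)]
vial_mid [([365.2, 201.2], 0.84), ([343.8, 170.8], 0.76)]Traceback (most recent call last):
  File "<stdin>", line 9, in <module>
ValueError: it knows: cradle, immersion_oil, ramp, ramp_head, red_vial, rocker_on_end, roller, stop_bar, vial_mid, white_vial
```

```bash
python3 - <<'E'
from cell import *
import cv2, numpy as np
Z=dict(roller=0,ramp=0,ramp_head=.019,cradle=.0298,stop_bar=.0315,red_vial=.0135,vial_mid=.0135,rocker_on_end=.05,white_vial=0,immersion_oil=0)
pics=[]
for c in ['scene','top']:
    f=grab_frame(c); pics.append(f['img'])
    np.savez(f'{c}.npz',**f); T=f['cam_to_world']
    for n,z in Z.items():
        for d in tip_of(c,n)[:4]:
            u,v=d['centre']; r=T[:3,:3]@[(u-f['cx'])/f['fx'],(v-f['cy'])/f['fy'],1]
            p=T[:3,3]+r*(z-T[2,3])/r[2]
            print(c,n,np.round([u,v]),round(d['score'],2),np.round(p,4))
for n,i in zip('st',pics): cv2.imwrite(f'pics/{n}1.png',i[:,:,::-1])
a,b=[cv2.resize(i,(480,300)) for i in pics]
cv2.imwrite('pics/both.png',np.vstack([a,b])[:,:,::-1])
E
```

```text
scene roller [304. 238.] 0.62 [0.5132 0.3889 0.    ]
scene ramp [357. 214.] 0.62 [0.4915 0.2657 0.    ]
scene ramp_head [308. 228.] 0.96 [0.513  0.3777 0.019 ]
scene cradle [302. 231.] 0.58 [0.5061 0.3986 0.0298]
scene stop_bar [292. 230.] 0.55 [0.5183 0.4114 0.0315]
scene red_vial [353. 196.] 0.68 [0.5245 0.2426 0.0135]
scene red_vial [338. 175.] 0.5 [0.5973 0.2175 0.0135]
scene vial_mid [343. 174.] 0.78 [0.5929 0.2059 0.0135]
scene vial_mid [364. 204.] 0.53 [0.4937 0.2433 0.0135]
scene rocker_on_end [311. 253.] 0.69 [0.4405 0.4337 0.05  ]
scene rocker_on_end [356. 212.] 0.46 [0.4596 0.3051 0.05  ]
scene white_vial [366. 244.] 0.85 [0.4231 0.3123 0.    ]
scene white_vial [312. 202.] 0.77 [0.5803 0.3086 0.    ]
scene immersion_oil [272. 222.] 0.9 [0.5887 0.4052 0.    ]
top roller [280. 201.] 0.59 [0.5116 0.3992 0.    ]
top ramp [350. 213.] 0.57 [0.4915 0.2578 0.    ]
top ramp_head [291. 205.] 0.85 [0.5031 0.3757 0.019 ]
top cradle [278. 202.] 0.82 [0.5071 0.3995 0.0298]
top stop_bar [271. 201.] 0.6 [0.5092 0.4146 0.0315]
top red_vial [357. 200.] 0.78 [0.5161 0.2443 0.0135]
top red_vial [371. 164.] 0.77 [0.5906 0.2184 0.0135]
top vial_mid [379. 156.] 0.81 [0.606  0.2018 0.0135]
top vial_mid [358. 210.] 0.52 [0.4975 0.2429 0.0135]
top rocker_on_end [347. 214.] 0.72 [0.4878 0.2662 0.05  ]
top rocker_on_end [258. 239.] 0.71 [0.4356 0.4351 0.05  ]
top rocker_on_end [324. 167.] 0.15 [0.5758 0.3139 0.05  ]
top white_vial [321. 246.] 0.54 [0.4226 0.3129 0.    ]
top white_vial [327. 169.] 0.52 [0.5789 0.3051 0.    ]
top immersion_oil [274. 162.] 0.77 [0.5909 0.4142 0.    ]
```

View pics/s1.png

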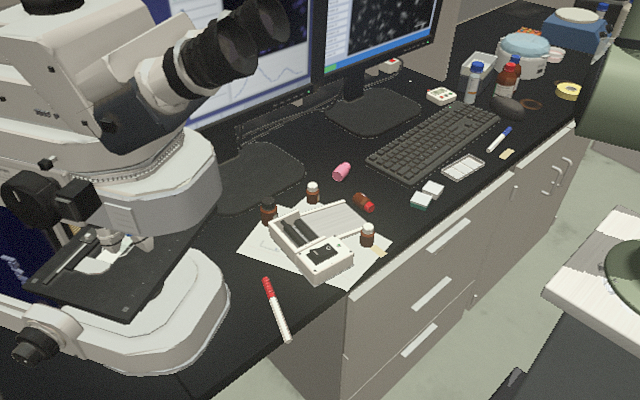

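View pics/t1.png

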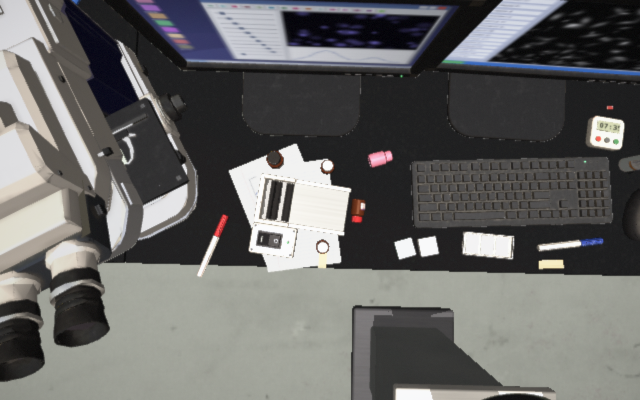

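```bash
cat > h.py <<'E'
from cell import *
import cv2, numpy as np
from scipy.spatial.transform import Rotation as Ro
from scipy.optimize import least_squares
RP=dict(ramp=(-131,0,0),ramp_head=(-20.5,0,19),cradle=(0,0,29.8),stop_bar=(20.5,0,31.5),rocker_on_end=(29,77,50))
Z=dict(red_vial=13.5,vial_mid=13.5,white_vial=0,immersion_oil=0)
def cam(f,Tw):  # -> pixel to world at height z
    def g(px,z):
        r=Tw[:3,:3]@[(px[0]-f['cx'])/f['fx'],(px[1]-f['cy'])/f['fy'],1]
        return Tw[:3,3]+r*(z-Tw[2,3])/r[2]
    return g
def fit(obs): # obs list of (Rpoint mm, world xy)
    P=np.array([o[0][:2] for o in obs])/1e3; W=np.array([o[1][:2] for o in obs])
    def res(p):
        c,s=np.cos(p[2]),np.sin(p[2]); return ((P@np.array([[c,s],[-s,c]])+p[:2])-W).ravel()
    r=least_squares(res,[.507,.399,1.46],loss='soft_l1',f_scale=.003)
    return r.x,res(r.x).reshape(-1,2)
def Rw(p,x,y,z=0): # R mm -> world m
    c,s=np.cos(p[2]),np.sin(p[2]); return np.array([p[0]+(c*x-s*y)/1e3,p[1]+(s*x+c*y)/1e3,z/1e3])
def rotdown(yaw): # tool z down, tool x at heading yaw
    c,s=np.cos(yaw),np.sin(yaw); return Ro.from_matrix(np.array([[c,s,0],[s,-c,0],[0,0,-1.]])).as_rotvec()
def wristT(f):
    s=get_state(); T=np.eye(4); T[:3,:3]=Ro.from_rotvec(s['eef_rot']).as_matrix(); T[:3,3]=s['position']; return T@f['T_tool_cam']
E
python3 - <<'E'
from h import *
O=[('ramp',.4915,.2657),('ramp',.4915,.2578),('ramp_head',.513,.3777),('ramp_head',.5031,.3757),('cradle',.5061,.3986),('cradle',.5071,.3995),('stop_bar',.5183,.4114),('stop_bar',.5092,.4146),('rocker_on_end',.4405,.4337),('rocker_on_end',.4356,.4351)]
p,r=fit([(RP[n],(x,y)) for n,x,y in O]); print(p,np.degrees(p[2])); print(np.round(r*1e3,1).tolist())
q=get_state()['q']; best=None
for k in (-1,1):
    rot=rotdown(p[2]+k*np.pi/2); pos=Rw(p,-90,0,250)
    j=ik(pos,rot); print(k,j)
    if j is not None and (best is None or abs(j[5]-q[5])<best[0]): best=(abs(j[5]-q[5]),pos,rot)
movep(best[1],best[2]); 
f=grab_frame('wrist'); T=wristT(f); g=cam(f,T)
cv2.imwrite('pics/w1.png',f['img'][:,:,::-1])
obs=[]
for n,z in {**{k:v[2] for k,v in RP.items()},**Z}.items():
    for d in tip_of('wrist',n)[:3]:
        w=g(d['centre'],z/1e3); print(n,np.round(d['centre']),round(d['score'],2),np.round(w,4))
        if n in RP: obs.append((RP[n],w))
p2,r=fit(obs); print(p2,np.degrees(p2[2])); print(np.round(r*1e3,1).tolist()); print(get_state()['clock'],get_state()['position'])
E
```

```text
[0.50878626 0.39559061 1.43782423] 82.38126023330463
[[-0.1, 0.0], [-0.1, 7.9], [-6.9, -2.4], [3.0, -0.4], [2.7, -3.0], [1.7, -3.9], [-6.8, 4.5], [2.3, 1.3], [-4.2, 0.8], [0.7, -0.6]]
-1 [ 4.26149297e-01  3.78171787e-01 -6.80739009e-02  1.12455064e+00
  4.44089210e-16  2.12991772e+00]
1 [ 0.4261493   0.37817179 -0.0680739   1.12455064  0.         -1.01167494]
ramp [324. 192.] 0.85 [0.4921 0.2649 0.    ]
ramp_head [327.  96.] 0.85 [0.5105 0.3733 0.019 ]
cradle [327.  70.] 0.87 [0.5138 0.3978 0.0298]
stop_bar [326.  52.] 0.81 [0.5152 0.4135 0.0315]
stop_bar [264. 162.] 0.4 [0.4347 0.3162 0.0315]
rocker_on_end [237.  41.] 0.9 [0.436  0.4327 0.05  ]
red_vial [417. 221.] 0.92 [0.5968 0.218  0.0135]
red_vial [346. 212.] 0.83 [0.515  0.2404 0.0135]
red_vial [328.  98.] 0.61 [0.5109 0.3705 0.0135]
vial_mid [425. 234.] 0.92 [0.6051 0.1999 0.0135]
vial_mid [331. 213.] 0.62 [0.4971 0.2415 0.0135]
white_vial [401. 148.] 0.85 [0.5861 0.3051 0.    ]
white_vial [262. 162.] 0.82 [0.4258 0.3098 0.    ]
immersion_oil [400.  49.] 0.69 [0.5926 0.4085 0.    ]
[0.51064738 0.39364447 1.43603568] 82.27878362164039
[[0.9, -1.1], [-2.7, 0.0], [-3.2, -4.2], [-1.7, 0.4], [78.7, 97.7], [2.2, 0.1]]
4.975 [0.49688078 0.30634281 0.25001705]
```

View pics/w1.png

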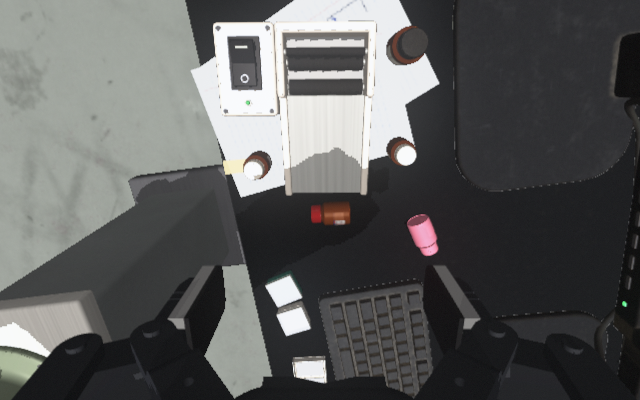

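```bash
python3 - <<'E'
from h import *
f=grab_frame('wrist'); T=wristT(f); g=cam(f,T)
C=[((286,193),(-131,48,4)),((366,193),(-131,-48,4)),((283,24),(46,48,37)),((377,24),(46,-48,37)),((221,115),(-40,106,36)),((218,24),(47,106,36))]
obs=[(R,g(px,R[2]/1e3)) for px,R in C]
pc,r=fit(obs); print('corners',pc,np.degrees(pc[2]),np.round(r*1e3,1).tolist())
net=[(RP[n],w) for n,w in dict(ramp=(.4921,.2649),ramp_head=(.5105,.3733),cradle=(.5138,.3978),stop_bar=(.5152,.4135),rocker_on_end=(.436,.4327)).items()]
O=[('ramp',.4915,.2657),('ramp',.4915,.2578),('ramp_head',.513,.3777),('ramp_head',.5031,.3757),('cradle',.5061,.3986),('cradle',.5071,.3995),('stop_bar',.5183,.4114),('stop_bar',.5092,.4146),('rocker_on_end',.4405,.4337),('rocker_on_end',.4356,.4351)]
p,r=fit(obs+net+[(RP[n],(x,y)) for n,x,y in O]); print('all',p,np.degrees(p[2]),np.round(r*1e3,1).tolist())
np.save('p.npy',p)
iR=lambda w:(np.array([[np.cos(p[2]),np.sin(p[2])],[-np.sin(p[2]),np.cos(p[2])]])@(np.array(w[:2])-p[:2])*1e3).round(1)
m=silhouettes('wrist','red_vial')
for d in m[:3]:
    v,u=np.nonzero(d['mask']); (c,wh,a)=cv2.minAreaRect(np.c_[u,v].astype(np.float32))
    print(round(d['score'],2),d['centre'],len(u),wh,a,'R',iR(g(c,.0135)),'box',[iR(g(b,.0135)).tolist() for b in cv2.boxPoints((c,wh,a))])
print('net bottom,mid R',iR((.515,.2404)),iR((.4971,.2415)))
E
```

```text
corners [0.51390481 0.39298369 1.42139858] 81.44013969379692 [[-0.7, -0.6], [0.9, -2.2], [-4.5, 2.1], [4.0, -0.4], [1.5, -1.3], [-1.6, 3.4]]
all [0.51134247 0.39440517 1.42971531] 81.91665290667085 [[-2.2, 0.3], [-0.6, -0.6], [-7.4, 3.2], [1.1, 1.5], [-0.9, -0.8], [-4.6, 4.0], [0.8, -0.2], [-2.0, 0.8], [-2.5, -3.4], [-1.0, 1.2], [3.2, 1.2], [1.4, -1.0], [1.4, 6.9], [-4.5, -3.6], [5.4, -1.6], [5.2, -4.2], [4.2, -5.1], [-4.1, 3.3], [5.0, 0.1], [-1.3, 0.2], [3.6, -1.2]]
0.78 [331.9, 212.4] 821 (23.36903190612793, 39.11463165283203) 85.91438293457031 R [-152.6   -6.6] box [[-140.1, 17.2], [-136.4, -28.0], [-165.4, -30.8], [-169.3, 15.4]]
0.73 [424.6, 235.4] 874 (42.2078971862793, 24.166091918945312) 65.55604553222656 R [-179.1 -118.7] box [[-161.0, -93.7], [-148.3, -118.4], [-197.8, -144.5], [-211.5, -119.1]]
net bottom,mid R [-152.   -25.3] [-153.4   -7.4]
```

```bash
python3 - <<'E'
from h import *
p=np.load('p.npy'); rot=rotdown(p[2]-np.pi/2)
grab(20); print(get_state()['clock'])
movep(Rw(p,-198,-8,60),rot); move_l(Rw(p,-198,-8,7),.1)
s=get_state(); print(s['clock'],s['position'],s['contact_force'],s['finger_gap'])
f=grab_frame('wrist'); w=f['img']; t=grab_frame('top')['img']
a=w[100:400,100:540]; b=cv2.resize(t[120:280,240:420],None,fx=2,fy=2)
H=np.zeros((max(a.shape[0],b.shape[0]),a.shape[1]+b.shape[1],3),np.uint8); H[:a.shape[0],:a.shape[1]]=a; H[:b.shape[0],a.shape[1]:]=b
cv2.imwrite('pics/w2.png',H[:,:,::-1])
E
```

```text
5.8417
7.4083 [0.49194905 0.19761718 0.00749894] [-0.27158795 -0.25687668  0.19625909] -0.0011072539387596769
```

View pics/w2.png

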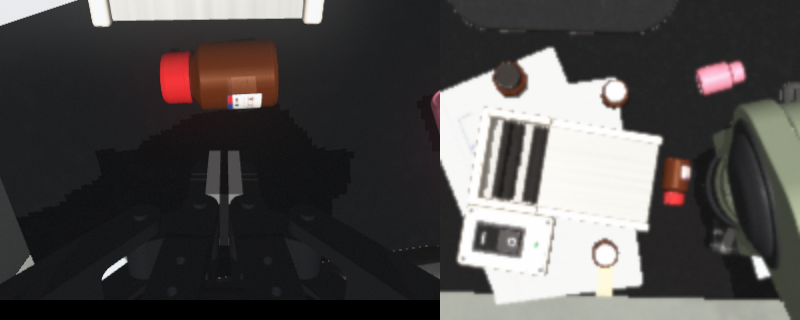

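```bash
python3 - <<'E'
from h import *
p=np.load('p.npy')
move_l(Rw(p,-198,-9.5,7),.05)
move_l(Rw(p,-158.5,-9.5,7),.02)
move_l(Rw(p,-114.5,-9.5,13.7),.018)
sleep(.5)
s=get_state(); print(s['clock'],s['position'],s['contact_force'])
f=grab_frame('wrist'); w=f['img']; T=wristT(f); g=cam(f,T)
iR=lambda w:(np.array([[np.cos(p[2]),np.sin(p[2])],[-np.sin(p[2]),np.cos(p[2])]])@(np.array(w[:2])-p[:2])*1e3).round(1)
for n in ['vial_mid','red_vial']: print(n,[(iR(g(d['centre'],.0207)),d['score']) for d in tip_of('wrist',n)[:2]])
t=grab_frame('top')['img']
a=w[100:400,100:540]; b=cv2.resize(t[120:280,240:420],None,fx=2,fy=2)
H=np.zeros((max(a.shape[0],b.shape[0]),a.shape[1]+b.shape[1],3),np.uint8); H[:a.shape[0],:a.shape[1]]=a; H[:b.shape[0],a.shape[1]:]=b
cv2.imwrite('pics/w3.png',H[:,:,::-1])
E
```

```text
13.0083 [0.50463633 0.2796834  0.01369213] [-0.04717446 -0.48459945  0.0390948 ]
vial_mid [(array([-91.6,  -6. ]), 0.56)]
red_vial [(array([-90.1, -26.6]), 0.86), (array([-157.6, -106.6]), 0.85)]
```

View pics/w3.png

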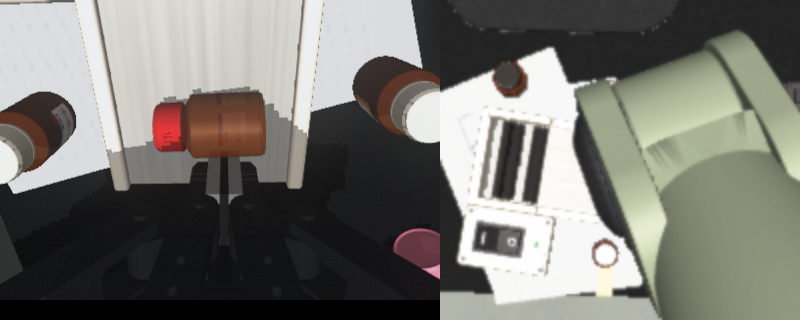

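```bash
python3 - <<'E'
from h import *
p=np.load('p.npy')
move_l(Rw(p,-45,-9.5,25.6),.018)
move_l(Rw(p,-32,-9.5,26.2),.012)
sleep(.3)
hit=move_l(Rw(p,-17,-9.5,26.2),.012,until_force=2)
iR=lambda w:(np.array([[np.cos(p[2]),np.sin(p[2])],[-np.sin(p[2]),np.cos(p[2])]])@(np.array(w[:2])-p[:2])*1e3).round(1)
s=get_state(); print(hit,s['clock'],iR(s['position']),s['contact_force'])
f=grab_frame('wrist'); w=f['img']; T=wristT(f); g=cam(f,T)
for n in ['vial_mid','red_vial','stop_bar']: print(n,[(iR(g(d['centre'],.031)),d['score']) for d in tip_of('wrist',n)[:2]])
cv2.imwrite('pics/w4.png',w[:,:,::-1])
E
```

```text
True 19.7417 [-20.7  -9.1] [-0.1517547  -0.37627027 -0.19566173]
vial_mid [(array([ 3.9, -2. ]), 0.92), (array([-54.8, -69.5]), 0.19)]
red_vial [(array([  3.5, -21.7]), 0.84)]
stop_bar [(array([20.1, -0.1]), 0.82)]
```

View pics/w4.png

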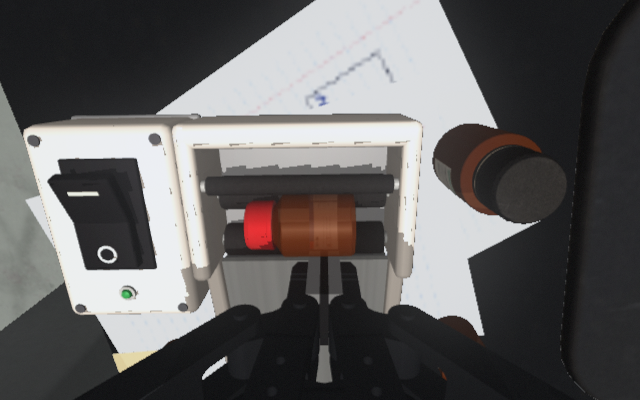

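```bash
python3 - <<'E'
from h import *
p=np.load('p.npy')
iR=lambda w:(np.array([[np.cos(p[2]),np.sin(p[2])],[-np.sin(p[2]),np.cos(p[2])]])@(np.array(w[:2])-p[:2])*1e3).round(1)
f=grab_frame('wrist'); g=cam(f,wristT(f))
print('rocker',[(iR(g(d['centre'],.05)),d['score']) for d in tip_of('wrist','rocker_on_end')[:2]], 'line px', iR(g((84,193),.049)))
move_l(Rw(p,-29,-9.5,26.2),.012)
move_l(Rw(p,-50,-9.5,30),.04)
move_l(Rw(p,-60,-9.5,100),.12)
f=grab_frame('wrist'); w=f['img']; g=cam(f,wristT(f))
for n,z in [('vial_mid',.0298),('red_vial',.0298),('cradle',.0298),('stop_bar',.0315),('rocker_on_end',.05)]: print(n,[(iR(g(d['centre'],z)),d['score']) for d in tip_of('wrist',n)[:2]])
cv2.imwrite('pics/w5.png',w[:,:,::-1]); print(get_state()['clock'])
E
```

```text
rocker [(array([26.9, 79.3]), 0.76)] line px [22.2 77.7]
vial_mid [(array([-0.1, -0.9]), 0.84), (array([-167.3, -109.6]), 0.81)]
red_vial [(array([ -1.5, -21.4]), 0.96)]
cradle [(array([ 1.6, -1.4]), 0.43)]
stop_bar [(array([19.8, -0. ]), 0.84), (array([-65.2, -73.5]), 0.47)]
rocker_on_end [(array([27.1, 79.4]), 0.69)]
22.5833
```

View pics/w5.png

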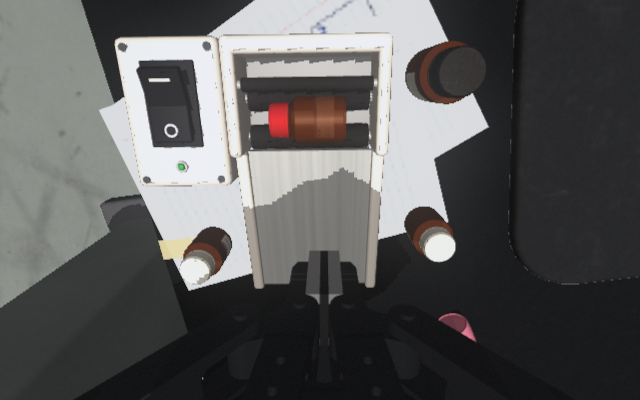

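```bash
python3 - <<'E'
from h import *
p=np.load('p.npy')
move_l(Rw(p,28.5,78,100),.15)
move_l(Rw(p,28.5,78,56),.1)
hit=move_l(Rw(p,28.5,78,42.5),.02,until_force=8)
s=get_state(); print(hit,s['clock'],s['position'],s['contact_force'])
move_l(Rw(p,28.5,78,60),.06)
move_l(Rw(p,-70,30,150),.15)
f=grab_frame('wrist'); cv2.imwrite('pics/w6.png',f['img'][:,:,::-1]); g=cam(f,wristT(f))
iR=lambda w:(np.array([[np.cos(p[2]),np.sin(p[2])],[-np.sin(p[2]),np.cos(p[2])]])@(np.array(w[:2])-p[:2])*1e3).round(1)
for n,z in [('vial_mid',.0298),('red_vial',.0298),('white_vial',0),('immersion_oil',0)]: print(n,[(iR(g(d['centre'],z)),d['score']) for d in tip_of('wrist',n)[:2]])
print(get_state()['clock'])
E
```

```text
True 24.8 [0.43839666 0.43400058 0.04350797] [-0.3363386   0.0057814   5.16986356]
vial_mid [(array([ 0.9, -1.1]), 0.7), (array([-164.9, -109.2]), 0.58)]
red_vial [(array([  0.6, -22.1]), 0.97), (array([-153.7, -102.8]), 0.86)]
white_vial [(array([-93.8,  75.1]), 0.88), (array([-77.6, -81.7]), 0.82)]
immersion_oil [(array([-96. ,  72.9]), 0.74), (array([ 24.2, -79.7]), 0.71)]
26.575
```

View pics/w6.png

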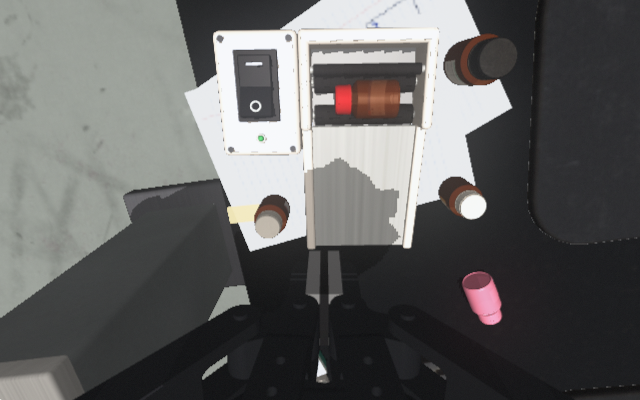

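```bash
python3 -c "
from cell import *
print(sign_off(), get_state()['clock'])"
```

```text
the job is handed in; nothing more can be done
the job is handed in; nothing more can be done
```

The job is done and handed in at about 27 s of the 48 s allowed. With the fingers shut, I rolled the red-capped vial slowly up the ramp, staying behind it, over the front roller and against the stop bar. I then backed off, and the vial settled between the rollers. After that I pressed the white-line end of the rocker down.

**Vial:** Contact with the bar showed as a 2 N force change with the vial's axis at about R x = +3.5 mm. After I backed off, two wrist pictures put the axis at −0.1 and +0.9 mm, and one of them shows the vial lying between the two rollers.

**Rocker:** The press stopped on a hard stop when the force had changed by 8 N, at 43.5 mm, which is the height given for fully down. The last picture shows that end lying flat in its frame. The networks can't read the rocker's angle, so the height, the force and the picture are the only evidence that it is on.

**Bottles:** White_vial_a, white_vial_b and the oil bottle are upright in the last picture. Their measured positions agree with the first ones to within a few millimetres, which is about the spread of the networks. The oil bottle's top-scoring detection in the last picture was wrong, as it fell on a white-capped vial; its second detection agreed.

**Roller pose:** The individual network and corner readings of the roller differed by up to about 7 mm. The combined fit held up when checked against the contacts.

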